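# Tare a dresser-top scale for the open decanter

## Robot

A 7-joint arm with a two-finger parallel gripper is mounted at the origin on the work surface. World frame = base frame: x ahead of the robot, y to its left, z up, the work surface at z = 0. Lengths are in mm, angles in rad, forces in N, time in s.
With the tool pointing down it reaches from about 425 to 875 mm from the base axis. Payload 8.4 kg.
Tool frame: the origin (TCP) lies between the finger pads; the fingertips stand 25 mm ahead of it and the grasp point (between the pads) lies 6 mm ahead of it; z points along the fingers, y is the direction in which the jaws open and shut (so a half turn about z gives the same grasp; the last joint's range is limited). The gripper opens to 85 mm and grips with 20 to 120 N. Pads are 22 mm wide; open, the fingers measure 114 mm over their backs; the gripper's body (76 mm by 85 mm) begins 54 mm behind the grasp point. The pads swing forward as they close: fully open they stand 13 mm farther back than shut.
Start: joints at [-1.259, 0.333, 0.04, 1.465, -0.013, 1.343, -0.059], TCP at [259.572, 595.893, 256.308] pointing down, gripper open.
Joint ranges: [-2.58, 2.58], [-0.38, 2.09], [-1.3, 1.39], [0.25, 2.4], [-1.5, 4.64], [0.08, 2.09], [-2.65, 2.65]. Speed limits (rad/s): [2.22, 2.22, 2.79, 2.79, 3.14, 3.14, 3.14].

## Interface

Orientations are given as [roll, pitch, yaw] about the fixed x, y, z axes, in that order (R = Rz(yaw) Ry(pitch) Rx(roll)).
In Python, from rig import r gives the robot as it stands. The module is installed in compiled form; this text tells all that it offers.
- The arm moves only by the shell command python3 -m pendant 'ROWS' [FORCE]. ROWS is JSON, a list of rows, each a list of 7 numbers: the opening, from 0 (shut) to 1 (fully open), then the shift along the tool's x, y, z in m, then the turn, a rotation vector about the tool's x, y, z in degrees. In form: [[fingers, x, y, z, wx, wy, wz], ...]. A call has 1 to 12 rows; each row is the pose to reach, as a shift and turn from the pose measured when the call began, along the tool's axes at that moment; what a row does not reach only later rows make up. A row lasts 1/8 s, in which the tool goes at most 62.5 mm and 10.7 degrees, less where a joint would pass 70% of its speed; a pose out of reach is approached as far as the arm can. A call with a gripper value outside its range is refused whole. The fingers move at their own pace and stop on an object; FORCE is the grip in N (left out, the last holds). Time passes only in rows, so rows that repeat a pose let the fingers close. It gives the time, the measured TCP pose, the force and the opening at its end, in the units of the state.
- r.read_state(): the state, without advancing time (a new reading comes with each control period).
- r.capture(name): name is "scene" or "top" or "wrist"; returns a dict with "image" (480x640x3 uint8, red, green, blue), "range_z" (480x640 float32, mm along the optical axis (not along the pixel's ray), 0 where there is no reading), "fx", "fy", "cx", "cy" (pixels), "k1" (the pictures are not rectified: a ray, as slopes to the right and down, at radius r is drawn at 1 + k1 r^2 times it, then the intrinsics apply), "rvec" (rotation vector, rad) and "tvec" (3), from world to camera coordinates, as OpenCV has them; the wrist camera has in their place "tool_from_camera" (4x4, takes a point from camera to tool coordinates, whose origin is the TCP and whose axes are the flange's). Camera axes: x right, y down, z forward; pixel columns grow to the right and rows downward; lengths in mm; the calibration is good to about 2 mm. A picture is of the moment at which its call begins: read the wrist's pose just before it.
- r.finish_job(): hands the job in, once; it reports no verdict.
Trained networks look in a picture, given as the dict that the camera call returned (one of the last four; its "shot" number tells which), for a name from the list of things; names that differ only in an ending like _2 or _b are one class to them, and where a whole thing is asked for, a point or a joint stands for the part that bears it (a point fixed in the world has none). Each returns a list of dicts, best first, with "p" (0 to 1); they miss things now and then, are a little off and sometimes report something else, mostly with a low value. They report only what shows in the picture. A call takes as long as a camera call. They do not tell look-alikes from the thing itself.
- r.trace(picture, target): "mask" (480x640 bool, what is visible of it) and "xy" ([column, row] in pixels, amid what is visible of it).
- r.mark_of(picture, target): "xy" ([column, row] in pixels: a listed point, or the origin of a listed thing).
The state is a dict: "time": time; "qpos": joint angles; "qd": joint speeds; "tau": joint torques, N m; "position": TCP position; "tool_rot": TCP orientation; "contact_force": force on the tool from outside, world axes, zero at the start; "wrist_torque": the same for the moment, N m; "grip_width": opening from 0.0 (shut) to 1.0 (fully open).
Only numpy, scipy, OpenCV 4.12 (cv2) and the standard library are available. Lean on these libraries where they do the work, as an engineer would, in place of code of your own. Each camera call takes 0.05 s, during which the arm holds its last target. There are 200 camera calls.

## Task

Ready the scale for filling the clear decanter: lift the stopper out of it and set the stopper down in the small white dish, then stand the open decanter upright with its whole base on the scale's round pan. The scale's needle swings with the load; once it has come to rest, turn the bezel by its grip bar until its zero mark, the bar's pointed nose, lines up with the needle, within half a division of the face, then let go. Set the glass down without dropping it, do not tip the decanter, and leave the violet bottle and the push dispenser where they stand.

Things in the scene. Friction and masses are not known exactly. Their poses are not given: they have to be found in the camera images.
- decanter: Short clear glass decanter, 112 mm high, standing loose in the steel tray. Origin at the centre of its underside, z up. Round body 72 mm across up to 58 mm, shoulder narrowing to a straight neck 38 mm across from 78 mm up to the rim at 112 mm; mouth 30 mm wide. 0.19 to 0.33 kg.
- decanter_neck (a point): Point on the decanter's axis inside the neck, 100 mm above its underside: a good height to grip the neck, 38 mm across.
- stopper: Clear glass stopper, 68 mm long, about 80 g, loose. Origin at the plug's lower end, z towards the knob. Plug 22 to 26 mm across, 24 mm long; flange 40 mm across (24 to 29 mm up) that rests on the decanter's rim; waist; round knob 40 mm across (42 to 62 mm up). At the start the plug hangs in the neck with about 2 mm of play and lifts straight out. It can stand on the plug's flat end.
- stopper_knob (a point): Centre of the stopper's knob, on its axis, 51 mm above the plug's lower end.
- dish: Low white ceramic dish, 110 mm across and 18 mm high with a floor 5 mm thick, 0.3 kg, loose in the steel tray. Origin at the centre of its underside.
- dish_in (a point): Centre of the dish's inner floor, top surface; the stopper is set down here, standing or lying.
- tray: Fixed steel tray, 340 x 260 mm with a rim 16 mm high; origin at the centre of its underside, its floor 4 mm above. Decanter, dish, violet bottle and dispenser stand in it.
- scale: Fixed white spring scale, 240 mm long (its x) and 130 mm wide; origin at the centre of its underside. Its sloping dial face looks towards its -x side (the robot's side) and up, leaning 25 degrees from level; the dial's centre is 70 mm from the origin towards -x and 60 mm high. The pan is at its +x end.
- pan: The scale's round steel pan, 130 mm across, 6 mm thick, with a free flat top. It rides on a spring and sinks 6 to 10 mm under the decanter (320 N/m, travel 14 mm).
- pan_top (a point): Centre of the pan's top surface, 100 mm above the dresser top when empty.
- bezel_grip (a point): On the bezel's axis where its grip bar is held. z: the axis, out of the face (25 degrees from vertical); x: along the bar to its pointed nose, the zero mark; y across.. Bar 14 mm wide, 32 high, from 29 mm behind this point to its nose 47 mm ahead on the zero side; its top 10 mm above this point, the bezel's disc (96 mm across) 22 mm below. Light friction (0.05 N m), stays as left.
- bezel_zero (a point): The bezel's zero mark: the pointed nose of the grip bar, at the disc's rim, 48 mm from the axis. The bar's other end is square and stops short of the rim.
- pointer_tip (a point): Outer tip of the scale's dark needle, which runs just outside the bezel's rim, 60 mm from the same axis, over a white face of 30 divisions (12 degrees). Unloaded it points uphill; load turns it clockwise (seen from outside the face), the decanter by 0.85 to 1.5 rad. The turn still needed is this point's angle about bezel_grip's z, from bezel_grip's x.
- bezel (a joint): Angle of the bezel, rad: 0 with the zero mark at the uphill side of the face, growing counterclockwise seen from outside the face. Range -3.1 to 3.1; starts between -0.2 and 0.9.
- violet_bottle: Bystander: ridged violet bottle with a black cap, 56 mm across, 150 mm high, loose in the far part of the tray. Origin at the centre of its underside.
- dispenser: Bystander: small white plastic push dispenser, 42 mm across, 76 mm high, loose in the far part of the tray. Origin at the centre of its underside.
There are look-alikes about, which are no part of the job. Of the things that look like the dish, the smaller one is meant.

How it is judged (in metres and radians):
On the way, in this order (a step that is already met when the one before it is completed fails the run):
1. the stopper is out of the decanter and rests, let go, in the dish (horizontal distance between stopper_knob and dish below 0.06 m and height (world z) of stopper_knob below 0.085 m and contact force between stopper and dish above 0.2 N and contact force between stopper and the fingers below 0.1 N and linear speed of stopper below 0.03 m/s), for 0.2 s.
2. the open decanter stands, let go, upright on the scale's pan (horizontal distance between decanter and pan_top below 0.029 m and angle between decanter's own z axis and vertical below 0.08 rad and contact force between decanter and pan above 0.8 N and contact force between decanter and the fingers below 0.1 N and linear speed of decanter below 0.02 m/s), for 0.3 s.
3. the bezel's zero mark is turned to the needle (y of pointer_tip in the frame of bezel_grip between -0.0063 and 0.0063 m and x of pointer_tip in the frame of bezel_grip above 0 m), for 0.2 s.
At the end, for the whole second after the job is handed in: Stopper at rest in the dish (knob within 60 mm of its middle); decanter still and upright (0.08 rad) on the pan, axis within 29 mm of the pan's middle; bezel at rest, zero mark at the needle within 0.105 rad (half a division) (all of step 1 and all of step 2 and all of step 3 and velocity of joint bezel between -0.05 and 0.05 rad/s); the robot touches nothing.
It fails at once if the violet bottle or push dispenser is pushed more than 25 mm or tipped (distance of any of violet_bottle, dispenser from where it was at the start of the episode above 0.025 m or angle between any of violet_bottle, dispenser's own z axis and vertical above 0.4 rad).
It fails at once if the decanter is tipped more than 0.6 rad (angle between decanter's own z axis and vertical above 0.6 rad).
It fails at once if the stopper is dropped (falls free of the fingers faster than 0.8 m/s) (contact force between stopper and the fingers below 0.01 N and linear speed of stopper above 0.8 m/s).
It fails at once if the decanter is dropped (falls free of the fingers faster than 0.6 m/s) (contact force between decanter and the fingers below 0.01 N and linear speed of decanter above 0.6 m/s).
It also fails if it takes over 72 s, if anything falls off the work surface, if the arm or the gripper's body presses on something with over 40 N, if the wrist force passes 120 N, or if a joint passes its speed limit or range.

## Working session

There is one attempt and no reset: what is moved stays moved. The work goes in short steps, Python scripts to look and compute and a shell command to move; the robot and the scene stay as the last step left them, time stands still between calls to the robot, and variables do not carry over. Pictures are saved under pics/ and viewed, about 8 in all and at most 12, crops included, and the job is handed in when it is done.

```bash
mkdir -p pics; cat > h.py <<'E'
import numpy as np, cv2
from scipy.spatial.transform import Rotation as R
from rig import r
def ray(c,uv):
    K=np.array([[c["fx"],0,c["cx"]],[0,c["fy"],c["cy"]],[0,0,1]],float)
    d=np.array([c["k1"],0,0,0,0],float)
    p=cv2.undistortPointsIter(np.array([[uv]],float),K,d,None,None,(3,50,1e-9))[0,0]
    return np.array([p[0],p[1],1.])
def pose(c,st=None):
    "camera->world R,t"
    if "rvec" in c:
        M=cv2.Rodrigues(np.array(c["rvec"],float))[0]; return M.T,-M.T@np.array(c["tvec"],float).ravel()
    T=np.array(c["tool_from_camera"]); Rt=R.from_euler('xyz',st["tool_rot"]).as_matrix()
    return Rt@T[:3,:3],Rt@T[:3,3]+np.array(st["position"])
def atz(c,uv,z,st=None):
    M,t=pose(c,st); d=M@ray(c,uv); return t+d*(z-t[2])/d[2]
def atdepth(c,uv,st=None):
    M,t=pose(c,st); z=c["range_z"][int(round(uv[1])),int(round(uv[0]))]; return t+M@ray(c,uv)*z
def proj(c,P,st=None):
    M,t=pose(c,st); p=M.T@(np.array(P,float)-t); x,y=p[:2]/p[2]; f=1+c["k1"]*(x*x+y*y)
    return np.array([c["fx"]*x*f+c["cx"],c["fy"]*y*f+c["cy"]])
def save(c,n): cv2.imwrite("pics/"+n,c["image"][:,:,::-1])
def tool(st,P):
    "world point -> shift in tool axes (m) to bring TCP there"
    Rt=R.from_euler('xyz',st["tool_rot"]).as_matrix(); return Rt.T@(np.array(P,float)-np.array(st["position"]))/1000
E
python3 - <<'E'
from h import *
print(r.read_state())
for n in ("scene","top"):
    c=r.capture(n); save(c,n+".png"); print(n,pose(c)[1])
    for t in ("decanter_neck","stopper_knob","dish_in","dish","decanter","pan_top","bezel_grip","bezel_zero","pointer_tip","scale","tray","violet_bottle","dispenser"):
        print(t,[(round(d["p"],2),np.round(d["xy"]).tolist(),np.round(atdepth(c,d["xy"])).tolist() if 0<=d["xy"][0]<639 and 0<=d["xy"][1]<479 else 0) for d in r.mark_of(c,t)[:4]])
E
```

```text
{'time': 0.0, 'qpos': array([-1.25920826,  0.33391633,  0.03984511,  1.46629026, -0.01343458,
        1.34332801, -0.05850268]), 'qd': array([ 0.00144077, -0.00091611,  0.0005415 , -0.00231622,  0.00119566,
       -0.00080058, -0.00027435]), 'tau': array([-3.57814361e-05, -6.58575153e+01,  1.36558123e+00, -4.05570316e+01,
        1.68294366e-02,  1.26305249e-02, -9.02987551e-06]), 'position': array([259.39045946, 595.52583395, 255.40803607]), 'tool_rot': array([-3.13991763e+00,  7.06367009e-05,  2.73080377e+00]), 'contact_force': array([-0.11506002,  0.26532463, -0.03991527]), 'wrist_torque': array([ 0.04252929, -0.01127552, -0.03160835]), 'grip_width': 0.9988622180520013}
scene [1043.533266   -191.76864168 1096.1366172 ]
decanter_neck [(0.77, [231.0, 314.0], [640.0, -238.0, 143.0]), (0.48, [226.0, 303.0], [621.0, -240.0, 157.0])]
stopper_knob [(0.95, [226.0, 305.0], [626.0, -240.0, 159.0])]
dish_in [(0.86, [186.0, 216.0], [294.0, -271.0, 6.0]), (0.7, [270.0, 277.0], [531.0, -133.0, 6.0]), (0.7, [399.0, 259.0], [639.0, 131.0, 97.0])]
dish [(0.76, [272.0, 275.0], [530.0, -128.0, 11.0]
[... 1070 characters left out ...]
(0.16, [449.0, 178.0], [614.0, -224.0, 122.0])]
decanter [(0.8, [438.0, 190.0], [605.0, -221.0, 72.0])]
pan_top [(0.78, [217.0, 154.0], [667.0, 170.0, 102.0])]
bezel_grip [(0.61, [222.0, 243.0], [513.0, 161.0, 100.0]), (0.59, [232.0, 206.0], [579.0, 147.0, 84.0])]
bezel_zero [(0.57, [209.0, 218.0], [557.0, 186.0, 94.0])]
pointer_tip [(0.44, [223.0, 204.0], [581.0, 161.0, 91.0])]
scale [(0.87, [232.0, 206.0], [578.0, 148.0, 84.0])]
tray [(0.68, [410.0, 194.0], [612.0, -185.0, 5.0])]
violet_bottle [(0.8, [372.0, 135.0], [709.0, -105.0, 67.0]), (0.51, [390.0, 237.0], [527.0, -140.0, 11.0]), (0.32, [453.0, 176.0], [610.0, -222.0, 150.0])]
dispenser [(0.94, [435.0, 126.0], [730.0, -226.0, 57.0])]
```

View pics/scene.png

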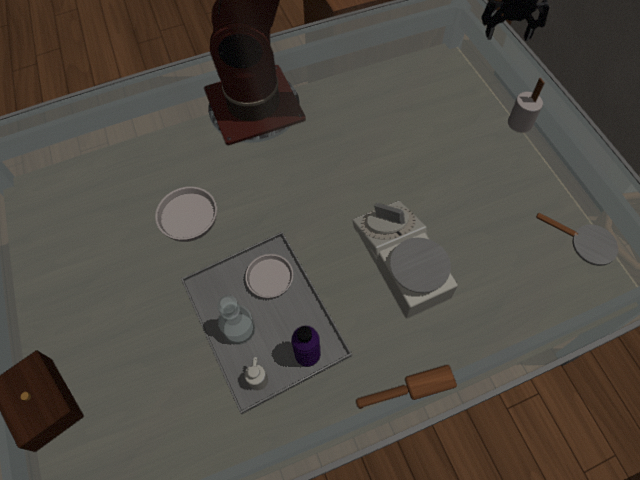

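View pics/top.png

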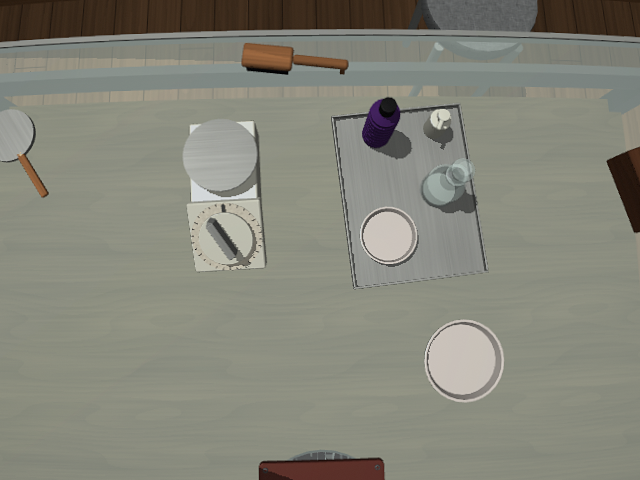

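The pictures show a clear decanter at top (440,185), the only one; the violet bottle at (380,122) and dispenser (440,120) are bystanders. Dish candidates are the tray dish at top (388,238) and a larger one at (463,358), so I choose the smaller, in the tray. Next: a close crop and plane-based positions.

```bash
python3 - <<'E'
from h import *
Z=dict(decanter_neck=104,stopper_knob=143,dish_in=9,dish=4,decanter=4,pan_top=100,violet_bottle=4,dispenser=4,scale=0)
im=[]
for n in ("scene","top"):
    c=r.capture(n)
    for t,z in Z.items():
        print(n,t,[(round(d["p"],2),np.round(atz(c,d["xy"],z)).tolist()) for d in r.mark_of(c,t)[:2]])
    for t in ("dish","pan"):
        for d in r.trace(c,t)[:2]:
            m=d["mask"]; print(" trace",t,round(d["p"],2),np.round(d["xy"]),m.sum())
            cn=max(cv2.findContours(m.astype(np.uint8),0,1)[0],key=cv2.contourArea)
            (u,v),ax,a=cv2.fitEllipse(cn); z=22 if t=="dish" else 100
            print("   ellipse",np.round(atz(c,(u,v),z)),"diam",np.round(2*np.linalg.norm(atz(c,(u,v),z)-atz(c,(u+max(ax)/2*abs(np.sin(np.radians(a))),v+max(ax)/2*abs(np.cos(np.radians(a)))),z))))
    x,y=(210,250) if n=="scene" else (345,90)
    im.append(cv2.resize(c["image"][y:y+170,x:x+130],None,fx=3,fy=3,interpolation=2))
cv2.imwrite("pics/crop.png",np.hstack(im)[:,:,::-1])
w=r.capture("wrist"); print(np.round(w["tool_from_camera"],2))
E
```

```text
scene decanter_neck [(0.97, [630.0, -235.0, 104.0])]
scene stopper_knob [(0.96, [623.0, -239.0, 143.0]), (0.46, [645.0, -236.0, 143.0])]
scene dish_in [(0.93, [294.0, -271.0, 9.0]), (0.69, [536.0, -130.0, 9.0])]
scene dish [(0.93, [296.0, -272.0, 4.0])]
scene decanter [(0.68, [626.0, -237.0, 4.0]), (0.39, [602.0, 165.0, 4.0])]
scene pan_top [(0.71, [671.0, 167.0, 100.0])]
scene violet_bottle [(0.77, [736.0, -117.0, 4.0])]
scene dispenser [(0.66, [746.0, -231.0, 4.0])]
scene scale [(0.74, [601.0, 160.0, 0.0])]
 trace dish 0.69 [270. 273.] 1726
   ellipse [ 535. -136.   22.] diam 110.0
 trace dish 0.58 [184. 216.] 2649
   ellipse [ 300. -268.   22.] diam 161.0
 trace pan 0.96 [420. 267.] 2658
   ellipse [671. 165. 100.] diam 125.0
top decanter_neck [(0.85, [624.0, -239.0, 104.0])]
top stopper_knob [(0.64, [624.0, -240.0, 143.0])]
top dish_in [(0.89, [525.0, -140.0, 9.0]), (0.35, [661.0, 164.0, 9.0])]
top dish [(0.89, [300.0, -271.0, 4.0]), (0.76, [527.0, -136.0, 4.0])]
top decanter [(0.98, [622.0, -237.0, 4.0])]
top pan_top [(0.85, [660.0, 169.0, 100.0])]
top violet_bottle [(0.85, [729.0, -118.0, 4.0]), (0.41, [639.0, -270.0, 4.0])]
top dispenser [(0.8, [742.0, -236.0, 4.0])]
top scale [(0.94, [599.0, 163.0, 0.0])]
 trace dish 0.93 [465. 357.] 5166
   ellipse [ 294. -268.   22.] diam 150.0
 trace dish 0.59 [389. 235.] 2599
   ellipse [ 531. -135.   22.] diam 107.0
 trace pan 0.86 [221. 155.] 4299
   ellipse [667. 167. 100.] diam 131.0
 trace pan 0.66 [410. 196.] 17244
   ellipse [ 582. -154.  100.] diam 347.0
[[ 0.0000e+00 -9.4000e-01 -3.3000e-01  8.6160e+01]
 [ 1.0000e+00  0.0000e+00  0.0000e+00  3.0000e-02]
 [-0.0000e+00 -3.3000e-01  9.4000e-01 -1.1927e+02]
 [ 0.0000e+00  0.0000e+00  0.0000e+00  1.0000e+00]]
```

View pics/crop.png

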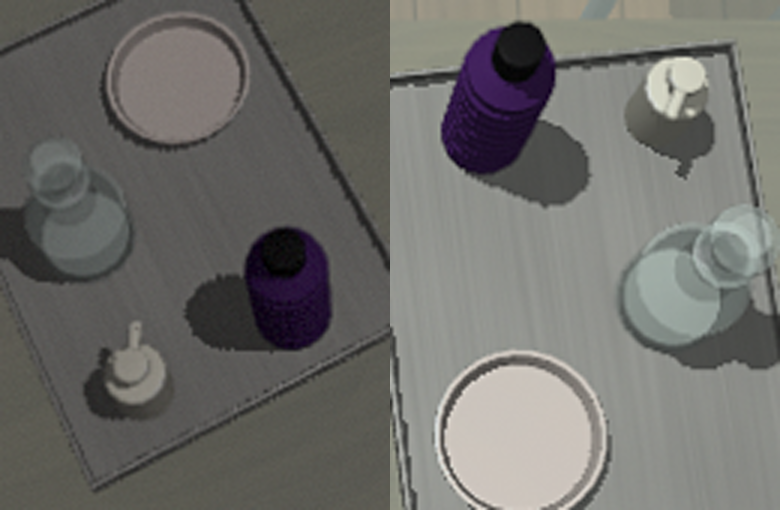

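The crop confirms the stopper in the clear decanter, and the 110 mm dish in the tray near (532,-136). Next I move to a hover above the stopper.

```bash
python3 -m pendant '[[1,-0.042,-0.039,-0.002,0,0,9],[1,-0.084,-0.078,-0.004,0,0,18],[1,-0.126,-0.117,-0.006,0,0,27],[1,-0.168,-0.156,-0.008,0,0,36],[1,-0.21,-0.195,-0.01,0,0,45],[1,-0.252,-0.234,-0.012,0,0,54],[1,-0.294,-0.273,-0.014,0,0,63],[1,-0.336,-0.312,-0.016,0,0,72],[1,-0.378,-0.351,-0.018,0,0,81],[1,-0.42,-0.39,-0.02,0,0,90],[1,-0.462,-0.429,-0.022,0,0,99],[1,-0.504,-0.468,-0.025,0,0,108]]'
python3 - <<'E'
from h import *
s=r.read_state(); print(np.round(tool(s,[624,-239,270]),3),np.round(np.degrees(s["tool_rot"]),1),np.round(s["qpos"],2))
E
```

```text
time: 4.15
position: [535.2, -36.1, 281.8]
tool_rot: [3.141, -0.001, 0.841]
contact_force: [0.7, 1.3, 0.2]
grip_width: 0.999
[-0.092  0.201  0.012] [ 1.80e+02 -1.00e-01  4.82e+01] [-0.64  0.09  0.68  1.73 -0.06  1.34 -0.69]
```

```bash
python3 -m pendant '[[1,-0.02,0.045,0.003,0,0,9],[1,-0.04,0.09,0.006,0,0,18],[1,-0.06,0.135,0.009,0,0,27],[1,-0.08,0.18,0.012,0,0,36],[1,-0.092,0.201,0.012,0,0,45],[1,-0.092,0.201,0.012,0,0,48],[1,-0.092,0.201,0.012,0,0,48],[1,-0.092,0.201,0.012,0,0,48]]'
python3 - <<'E'
from h import *
s=r.read_state(); w=r.capture("wrist"); save(w,"w1.png"); print(np.round(s["qpos"],2))
for t,z in (("stopper_knob",143),("decanter_neck",104),("decanter",4)):
    for d in r.mark_of(w,t)[:2]: print(t,round(d["p"],2),np.round(d["xy"]),np.round(atz(w,d["xy"],z,s)))
print(proj(w,[624,-239,143],s))
d=r.trace(w,"stopper")
for e in d[:2]:
    ys,xs=np.nonzero(e["mask"]); print(e["p"],e["xy"],xs.min(),xs.max(),ys.min(),ys.max())
E
```

```text
time: 5.15
position: [623.8, -238.2, 269.8]
tool_rot: [-3.141, -0.001, 0.005]
contact_force: [0.2, -0.3, 0.2]
grip_width: 0.995
[-0.32  0.47  0.88  1.43 -0.37  1.41 -1.  ]
stopper_knob 0.69 [313. 240.] [ 615. -237.  143.]
decanter_neck 0.39 [187.  69.] [ 726. -149.  104.]
decanter 0.68 [314. 186.] [ 622. -238.    4.]
[316.03096366 227.74599563]
0.68 [316.8, 236.1] 285 343 201 268
```

View pics/w1.png

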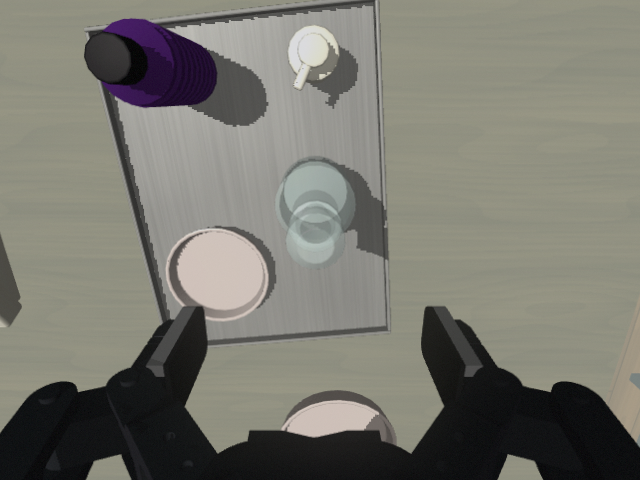

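The wrist picture shows the knob disc at about (315,242), the flange ring at (316,225) and the base at (314,186). The knob sits lower in the picture than predicted, so I triangulate.

```bash
python3 - <<'E'
from h import *
s=r.read_state(); C={n:r.capture(n) for n in("scene","top","wrist")}
M={"scene":(227,304),"top":(461,168),"wrist":(315,242)}
def tri(L):
    A=np.zeros((3,3));b=np.zeros(3)
    for n,uv in L:
        m,t=pose(C[n],s);d=m@ray(C[n],uv);d/=np.linalg.norm(d);P=np.eye(3)-np.outer(d,d);A+=P;b+=P@t
    x=np.linalg.solve(A,b);return np.round(x,1),[np.round(proj(C[n],x,s)-uv,1) for n,uv in L]
for L in(["scene","top"],["scene","wrist"],["top","wrist"],["scene","top","wrist"]): print(L,tri([(n,M[n]) for n in L]))
for v in range(205,275,6): print(v,np.round(atdepth(C["wrist"],(315,v),s),0))
print("tray",atdepth(C["wrist"],(260,180),s),"dish",atdepth(C["wrist"],(217,272),s))
print(proj(C["wrist"],[624,-239,118],s),proj(C["wrist"],[624,-239,160],s))
E
```

```text
['scene', 'top'] (array([ 622. , -237. ,  151.5]), [array([0.7, 0.1]), array([0.8, 0.2])])
['scene', 'wrist'] (array([ 599.3, -239.6,  103.6]), [array([ 0.3, -0.4]), array([ 1.1, -0.8])])
['top', 'wrist'] (array([ 620. , -236.4,  156.4]), [array([1.5, 0.6]), array([-3.3, -2. ])])
['scene', 'top', 'wrist'] (array([ 620.7, -237.3,  153.7]), [array([ 0.1, -0.9]), array([1.4, 0.7]), array([-1.9, -4.3])])
205 [ 635. -239.  125.]
211 [ 638. -238.  149.]
217 [ 636. -238.  156.]
223 [ 632. -238.  157.]
229 [ 629. -238.  161.]
235 [ 625. -238.  161.]
241 [ 622. -239.  163.]
247 [ 617. -239.  160.]
253 [ 613. -239.  162.]
259 [ 609. -239.  162.]
265 [ 604. -239.  159.]
271 [ 527. -239.    6.]
tray [ 628.81104801 -183.06352952    6.82967001] dish [ 527.68462028 -132.32555865   10.41566377]
[315.53776603 216.88416072] [315.77993665 236.15910303]
```

Depth on the knob spans x 604–640, with its top at about 161, so the axis is about (622,-238). Descend and grip.

```bash
python3 -m pendant '[[1,-0.002,0,0.04,0,0,0],[1,-0.002,0,0.08,0,0,0],[1,-0.002,0,0.11,0,0,0],[1,-0.002,0,0.124,0,0,0],[1,-0.002,0,0.124,0,0,0],[0.3,-0.002,0,0.124,0,0,0],[0.3,-0.002,0,0.124,0,0,0],[0.3,-0.002,0,0.124,0,0,0],[0.3,-0.002,0,0.124,0,0,0],[0.3,-0.002,0,0.124,0,0,0],[0.3,-0.002,0,0.124,0,0,0]]' 25
```

```text
time: 6.92
position: [622.3, -238.9, 146.8]
tool_rot: [-3.141, -0.003, 0.004]
contact_force: [-0.6, -0.5, 5.9]
grip_width: 0.459
```

```bash
python3 -m pendant '[[0.2,0,0,-0.005,0,0,0],[0.2,0,0,-0.015,0,0,0],[0.2,0,0,-0.03,0,0,0],[0.2,0,0,-0.045,0,0,0],[0.2,0,0,-0.06,0,0,0],[0.2,0,0,-0.08,0,0,0],[0.2,0,0,-0.1,0,0,0],[0.2,0,0,-0.1,0,0,0]]'
python3 - <<'E'
from h import *
s=r.read_state(); w=r.capture("wrist"); save(w,"w2.png"); 
for v in ((220,270),(200,260),(217,272)): print(np.round(atdepth(w,v,s)))
print(np.round(tool(s,[532,-135,200]),3))
E
```

```text
time: 7.92
position: [622.8, -239.5, 249.0]
tool_rot: [3.141, -0.006, 0.003]
contact_force: [1.2, 0.4, -0.4]
grip_width: 0.464
[ 540. -143.   10.]
[ 551. -123.   11.]
[ 538. -139.   10.]
[-0.091 -0.105  0.048]
```

View pics/w2.png

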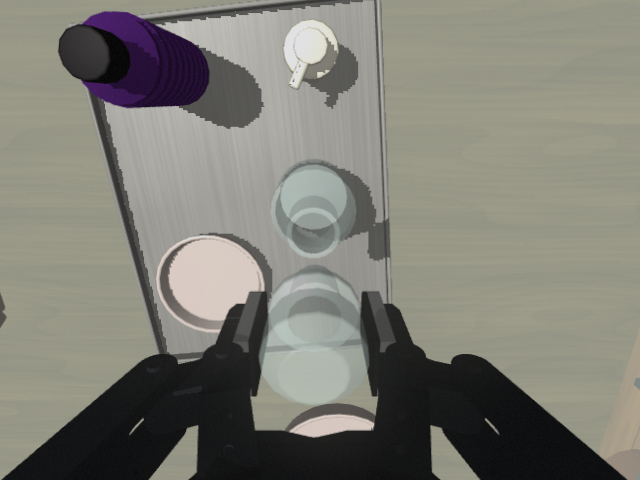

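The stopper hangs cleanly in the jaws at about (315,330) and the decanter is open at (315,230). Now to the dish.

```bash
python3 -m pendant '[[0.2,-0.023,-0.026,0,0,0,0],[0.2,-0.046,-0.052,0,0,0,0],[0.2,-0.07,-0.08,0.01,0,0,0],[0.2,-0.091,-0.105,0.04,0,0,0],[0.2,-0.091,-0.105,0.08,0,0,0],[0.2,-0.091,-0.105,0.12,0,0,0],[0.2,-0.091,-0.105,0.15,0,0,0],[0.2,-0.091,-0.105,0.165,0,0,0],[0.2,-0.091,-0.105,0.175,0,0,0],[0.2,-0.091,-0.105,0.178,0,0,0],[0.2,-0.091,-0.105,0.178,0,0,0]]'
```

```text
time: 9.35
position: [532.1, -134.5, 69.8]
tool_rot: [-3.142, -0.005, 0.004]
contact_force: [-0.2, -0.4, -0.8]
grip_width: 0.462
```

```bash
python3 -m pendant '[[0.2,0,0,0.002,0,0,0],[0.2,0,0,0.004,0,0,0],[0.2,0,0,0.006,0,0,0],[0.2,0,0,0.006,0,0,0]]'
```

```text
time: 9.85
position: [532.2, -134.5, 63.9]
tool_rot: [-3.142, -0.005, 0.004]
contact_force: [-0.1, 0.5, -0.2]
grip_width: 0.459
```

```bash
python3 -m pendant '[[0.2,0,0,0.001,0,0,0],[0.2,0,0,0.002,0,0,0],[0.2,0,0,0.002,0,0,0]]'
```

```text
time: 10.22
position: [533.1, -134.7, 63.6]
tool_rot: [-3.14, -0.007, 0.003]
contact_force: [-5.2, 2.8, 23.0]
grip_width: 0.463
```

Contact at the expected height. Back off 1 mm, release, then retreat straight up.

```bash
python3 -m pendant '[[0.2,0,0,-0.0005,0,0,0],[0.5,0,0,-0.0005,0,0,0],[0.55,0,0,-0.0005,0,0,0],[0.65,0,0,-0.0005,0,0,0],[0.8,0,0,-0.0005,0,0,0],[1,0,0,-0.0005,0,0,0],[1,0,0,-0.01,0,0,0],[1,0,0,-0.03,0,0,0],[1,0,0,-0.07,0,0,0],[1,0,0,-0.12,0,0,0],[1,0,0,-0.16,0,0,0],[1,0,0,-0.16,0,0,0]]'
python3 - <<'E'
from h import *
s=r.read_state(); w=r.capture("wrist"); t=r.capture("top")
v=np.hstack([w["image"][:, 140:540],cv2.resize(t["image"][60:300,300:500],None,fx=2,fy=2)]); cv2.imwrite("pics/w3.png",v[:,:,::-1])
for c,z in((t,104),):
  for n,z in(("decanter",4),("decanter_neck",104),("stopper_knob",60)):
    print(n,[(round(d["p"],2),np.round(atz(c,d["xy"],z))) for d in r.mark_of(c,n)[:2]])
print(np.round(tool(s,[622,-238,240]),3))
E
```

```text
time: 11.72
position: [533.7, -135.7, 227.9]
tool_rot: [-3.14, -0.013, 0.003]
contact_force: [-0.8, -0.4, -0.5]
grip_width: 0.998
decanter [(0.75, array([ 530., -137.,    4.]))]
decanter_neck []
stopper_knob [(0.62, array([ 532., -133.,   60.]))]
[ 0.088  0.103 -0.011]
```

View pics/w3.png

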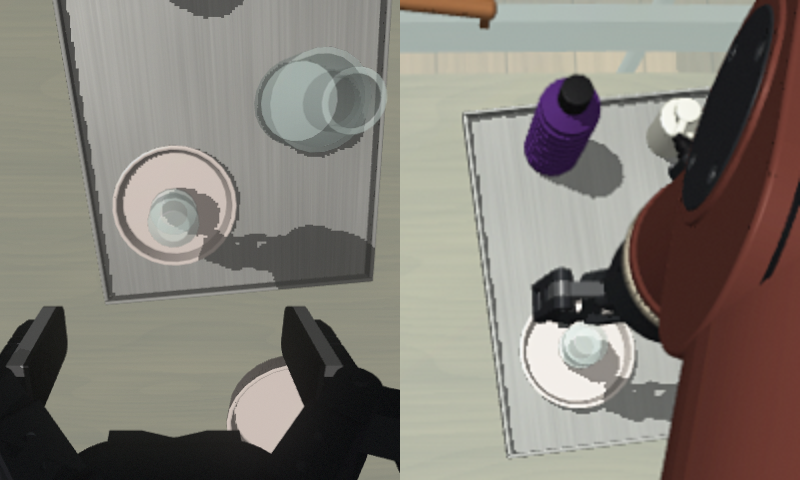

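The stopper stands in the small dish (top view, at 580,345). Now the decanter's neck.

```bash
python3 -m pendant '[[1,0.03,0.035,-0.008,0,-0.7,0],[1,0.06,0.07,-0.01,0,-0.7,0],[1,0.088,0.103,-0.005,0,-0.7,0],[1,0.088,0.103,0.04,0,-0.7,0],[1,0.088,0.103,0.08,0,-0.7,0],[1,0.088,0.103,0.105,0,-0.7,0],[1,0.088,0.103,0.118,0,-0.7,0],[1,0.088,0.103,0.118,0,-0.7,0]]'
python3 - <<'E'
from h import *
s=r.read_state(); w=r.capture("wrist"); print(np.round(s["tool_rot"],3))
for e in r.trace(w,"decanter")[:1]:
    ys,xs=np.nonzero(e["mask"]); print(e["p"],e["xy"],xs.min(),xs.max(),ys.min(),ys.max()); 
for n,z in(("decanter_neck",104),("decanter",4)): print(n,[(round(d["p"],2),np.round(atz(w,d["xy"],z,s))) for d in r.mark_of(w,n)[:2]])
save(w,"w4.png")
E
```

```text
time: 12.98
position: [619.9, -237.2, 104.3]
tool_rot: [-3.14, 0.009, 0.003]
contact_force: [0.1, -0.7, 1.1]
grip_width: 1.0
[-3.14e+00  9.00e-03  3.00e-03]
0.87 [316.8, 295.6] 242 392 188 410
decanter_neck [(0.77, array([ 617., -238.,  104.]))]
decanter [(0.77, array([ 619., -239.,    4.]))]
```

```bash
python3 -m pendant '[[1,0,0,-0.005,0,0.5,0],[1,0,0,-0.005,0,0.5,0],[0.3,0,0,-0.005,0,0.5,0],[0.2,0,0,-0.005,0,0.5,0],[0.2,0,0,-0.005,0,0.5,0],[0.2,0,0,-0.005,0,0.5,0],[0.2,0,0,-0.005,0,0.5,0],[0.2,0,0,-0.005,0,0.5,0]]' 35
```

```text
time: 14.18
position: [621.1, -237.7, 111.5]
tool_rot: [-3.141, -0.003, 0.003]
contact_force: [0.1, -1.3, 0.8]
grip_width: 0.45
```

```bash
python3 -m pendant '[[0.2,0,0,-0.01,0,0,0],[0.2,0,0,-0.03,0,0,0],[0.2,0,0,-0.06,0,0,0],[0.2,0,0,-0.09,0,0,0],[0.2,0,0,-0.12,0,0,0],[0.2,0,0,-0.14,0,0,0],[0.2,0,0,-0.15,0,0,0],[0.2,0,0,-0.15,0,0,0]]'
python3 - <<'E'
from h import *
s=r.read_state(); t=r.capture("top"); c=r.capture("scene")
for k in(c,t):
  print([(round(d["p"],2),np.round(atz(k,d["xy"],100))) for d in r.mark_of(k,"pan_top")[:2]])
  print("neck",[(round(d["p"],2),np.round(atz(k,d["xy"],s["position"][2]-6))) for d in r.mark_of(k,"decanter_neck")[:2]])
print(s["qpos"],np.round(tool(s,[669,167,250]),3))
E
```

```text
time: 15.18
position: [620.6, -237.8, 261.8]
tool_rot: [-3.141, -0.004, 0.003]
contact_force: [0.2, 0.3, -2.4]
grip_width: 0.447
[(0.76, array([667., 168., 100.]))]
neck [(0.83, array([ 618., -237.,  256.])), (0.5, array([ 812., -228.,  256.]))]
[(0.71, array([ 524., -120.,  100.])), (0.6, array([658., 163., 100.]))]
neck [(0.72, array([ 622., -234.,  256.]))]
[-0.34541629  0.48060229  0.92190104  1.454259   -0.38602705  1.39260531
 -0.9790476 ] [ 0.05  -0.405  0.012]
```

```bash
python3 -m pendant '[[0.2,0.004,-0.03,0,0,0,0],[0.2,0.009,-0.075,0,0,0,0],[0.2,0.015,-0.12,0,0,0,0],[0.2,0.021,-0.165,0,0,0,0],[0.2,0.027,-0.21,0,0,0,0],[0.2,0.033,-0.255,0,0,0,0],[0.2,0.039,-0.3,0,0,0,0],[0.2,0.043,-0.345,0,0,0,0],[0.2,0.047,-0.38,0,0,0,0],[0.2,0.048,-0.398,0,0,0,0],[0.2,0.048,-0.405,0,0,0,0],[0.2,0.048,-0.405,0,0,0,0]]'
python3 -m pendant '[[0.2,0,0,0.01,0,0,0],[0.2,0,0,0.025,0,0,0],[0.2,0,0,0.035,0,0,0],[0.2,0,0,0.043,0,0,0],[0.2,0,0,0.046,0,0,0],[0.2,0,0,0.046,0,0,0]]'
python3 - <<'E'
from h import *
s=r.read_state(); c=r.capture("scene"); w=r.capture("wrist"); print(np.round(s["tool_rot"],3),s["qpos"][6])
cv2.imwrite("pics/s5.png",np.hstack([cv2.resize(c["image"][160:320,330:490],None,fx=3,fy=3,interpolation=2)[:, :400],w["image"][:,120:520]])[:,:,::-1])
E
```

```text
time: 16.98
position: [667.1, 166.2, 261.1]
tool_rot: [-3.141, -0.002, 0.002]
contact_force: [-0.4, -0.5, -3.0]
grip_width: 0.452
time: 17.73
position: [667.2, 166.3, 215.1]
tool_rot: [-3.142, -0.002, 0.002]
contact_force: [-0.2, 0.2, -2.6]
grip_width: 0.446
[-3.142e+00 -2.000e-03  2.000e-03] -1.5865250439042344
```

View pics/s5.png

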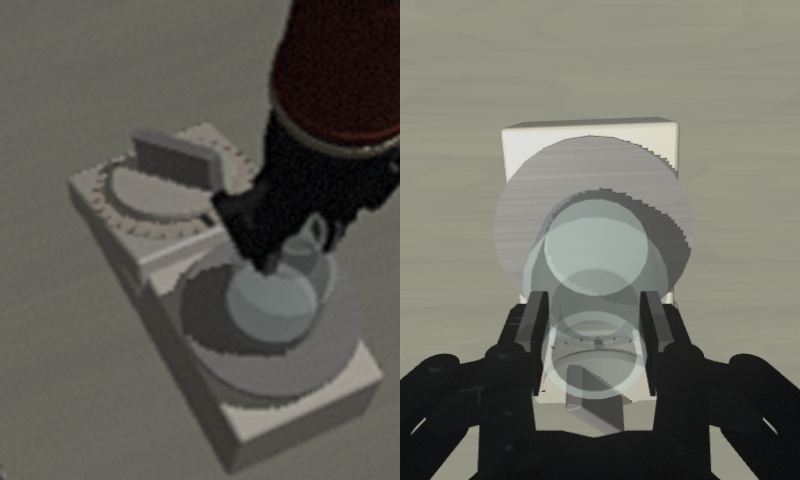

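The decanter hangs just above the pan's middle (base seen at (597,245) against the pan centre at about (593,235) in the right half). Lower it onto the spring.

```bash
python3 -m pendant '[[0.2,0,0,0.003,0,0,0],[0.2,0,0,0.006,0,0,0],[0.2,0,0,0.008,0,0,0],[0.2,0,0,0.01,0,0,0],[0.2,0,0,0.012,0,0,0],[0.2,0,0,0.013,0,0,0],[0.2,0,0,0.013,0,0,0],[0.2,0,0,0.013,0,0,0]]'
```

```text
time: 18.82
position: [667.4, 166.2, 202.6]
tool_rot: [-3.141, -0.003, 0.002]
contact_force: [-0.9, 0.2, -0.5]
grip_width: 0.446
```

```bash
python3 -m pendant '[[0.2,0,0,0.001,0,0,0],[0.2,0,0,0.002,0,0,0],[0.2,0,0,0.002,0,0,0],[0.2,0,0,0.002,0,0,0]]'
```

```text
time: 19.32
position: [667.5, 166.2, 200.7]
tool_rot: [-3.141, -0.003, 0.002]
contact_force: [0.5, -0.2, -0.2]
grip_width: 0.447
```

```bash
python3 -m pendant '[[0.47,0,0,0,0,0,0],[0.5,0,0,0,0,0,0],[0.55,0,0,0,0,0,0],[0.7,0,0,0,0,0,0],[1,0,0,0,0,0,0],[1,0,0,0,0,0,0],[1,0,0,-0.02,0,0,0],[1,0,0,-0.05,0,0,0],[1,-0.02,0,-0.09,0,0,0],[1,-0.07,0,-0.13,0,0,0],[1,-0.12,0,-0.15,0,0,0],[1,-0.12,0,-0.15,0,0,0]]'
python3 - <<'E'
from h import *
s=r.read_state(); c=r.capture("top"); w=r.capture("wrist"); print(s["qpos"])
for n in("bezel_grip","bezel_zero","pointer_tip","pan_top","decanter"):
  for k in(c,w): print(n,[(round(d["p"],2),np.round(d["xy"])) for d in r.mark_of(k,n)[:2]])
cv2.imwrite("pics/s6.png",np.hstack([cv2.resize(c["image"][110:290,165:315],None,fx=2.667,fy=2.667,interpolation=2),w["image"][:,120:520]])[:,:,::-1])
E
```

```text
time: 20.82
position: [545.6, 166.3, 354.2]
tool_rot: [-3.135, -0.006, 0.004]
contact_force: [0.4, 0.8, -0.4]
grip_width: 1.002
[-1.18685951  0.16890875  0.94475439  1.54756194 -0.14246287  1.48797958
 -1.8046543 ]
bezel_grip [(0.7, array([222., 244.])), (0.21, array([388., 232.]))]
bezel_grip [(0.74, array([319., 220.])), (0.69, array([318.,  50.]))]
bezel_zero [(0.62, array([210., 218.]))]
bezel_zero [(0.7, array([293., 177.]))]
pointer_tip [(0.36, array([255., 221.]))]
pointer_tip [(0.6, array([372., 181.]))]
pan_top []
pan_top [(0.38, array([317.,  58.]))]
decanter [(0.92, array([223., 158.]))]
decanter [(0.75, array([318.,  59.]))]
```

View pics/s6.png

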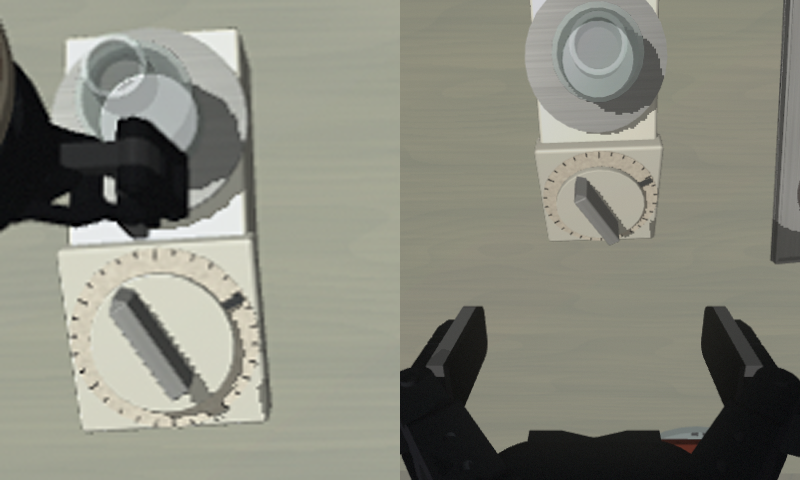

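The decanter stands centred on the pan. The needle is at wrist (365,182) and the bar nose at (299,180). I rectify the dial plane to get metric angles.

```bash
cat >> h.py <<'E'
def rectify(c,st,D,phi,half=75,s=5.3):
    t=np.radians(25); Rz=R.from_euler('z',phi).as_matrix()
    ex=Rz@[np.cos(t),0,np.sin(t)]; ey=Rz@[0,1,0]; n=np.cross(ex,ey)
    N=int(2*half*s); g=(np.arange(N)/s-half)
    U,V=np.meshgrid(-g,-g)          # cols: +ey to the left, rows: uphill up
    P=np.array(D)+V.T[...,None]*0
    P=np.array(D)+(-g)[:,None,None]*ex+(-g)[None,:,None]*ey
    M,tt=pose(c,st); Q=(P-tt)@M; x=Q[...,0]/Q[...,2]; y=Q[...,1]/Q[...,2]; f=1+c["k1"]*(x*x+y*y)
    im=cv2.remap(c["image"],(c["fx"]*x*f+c["cx"]).astype(np.float32),(c["fy"]*y*f+c["cy"]).astype(np.float32),cv2.INTER_CUBIC)
    return im,ex,ey,n
E
python3 - <<'E'
from h import *
s=r.read_state(); w=r.capture("wrist")
# face plane fit from depth in the white face region
pts=[]
for v in range(155,236,2):
    for u in list(range(264,276))+list(range(362,374)):
        p=atdepth(w,(u,v),s)
        if p[2]>20: pts.append(p)
pts=np.array(pts); m=np.median(pts,0)
A=np.c_[pts[:,:2]-[530,163],np.ones(len(pts))]; x=np.linalg.lstsq(A,pts[:,2],rcond=None)[0]
for _ in range(5):
    rs=A@x-pts[:,2]; k=abs(rs)<3; x=np.linalg.lstsq(A[k],pts[k,2],rcond=None)[0]
print("plane z=",x,k.sum(),"tan25",np.tan(np.radians(25)))
for uv in((257,149),(381,144),(272,239),(373,236)): print("corner",np.round(atdepth(w,uv,s)),)
im,*_=rectify(w,s,[530,163,60],0,half=75,s=4)
cv2.imwrite("pics/r1.png",im[:,:,::-1])
E
```

```text
plane z= [4.67957475e-01 1.97832635e-02 6.45746307e+01] 932 tan25 0.4663076581549986
corner [584. 223.  85.]
corner [580.  85.   1.]
corner [471. 216.  37.]
corner [462.  89.   1.]
```

View pics/r1.png

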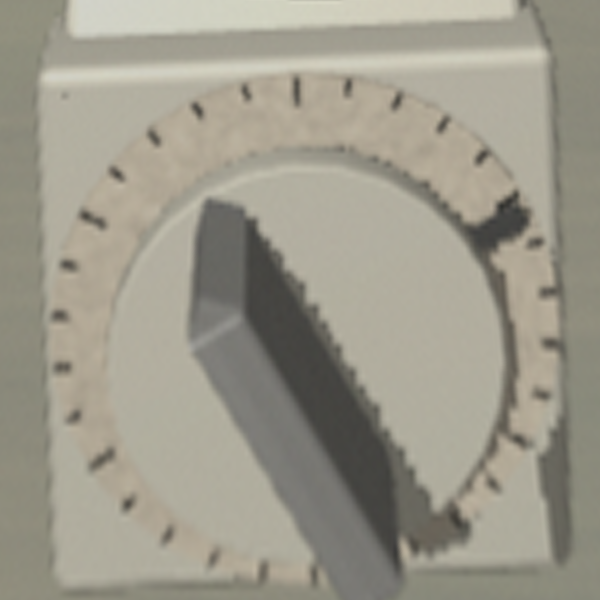

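Rectified (4 px/mm): tick ring centre (305,332), top tick (296,90), so the scale yaw is about +2.2°. The needle tip is at (516,207), about 60° clockwise. The bar points about 32° counterclockwise, so the turn needed is about −92°. Next I get the bar height and pregrasp pose.

```bash
cat >> h.py <<'E'
D=np.array([523.5,161.7,60.]);PHI=0.038
def axes():
    t=np.radians(25);Rz=R.from_euler('z',PHI).as_matrix()
    ex=Rz@[np.cos(t),0,np.sin(t)];ey=Rz@[0,1,0];return ex,ey,np.cross(ex,ey)
def goal(st,P,ang):
    "tool z=-n, tool x = -(bar dir at angle ang from uphill). gives shift (m) and rotvec(deg) in tool axes"
    ex,ey,n=axes();b=np.cos(ang)*ex+np.sin(ang)*ey;tx=-b
    Rg=np.c_[tx,np.cross(-n,tx),-n];Rt=R.from_euler('xyz',st["tool_rot"]).as_matrix()
    return np.round(tool(st,P),4),np.round(R.from_matrix(Rt.T@Rg).as_rotvec(degrees=True),2)
E
python3 - <<'E'
from h import *
s=r.read_state(); w=r.capture("wrist"); ex,ey,n=axes()
im,e1,e2,_=rectify(w,s,[530,163,60],0,half=75,s=4)
for (c,q,l) in((270,430,"top"),(320,520,"top"),(240,360,"top"),(350,250,"disc"),(450,380,"disc"),(160,330,"disc"),(90,250,"face"),(530,330,"face")):
    P=np.array([530,163,60])-(q-300)/4*e1-(c-300)/4*e2
    uv=proj(w,P,s); p=atdepth(w,uv,s); print(l,np.round(p),"h",np.round((p-D)@n,1),"u,v",np.round((p-D)@ex,1),np.round((p-D)@ey,1))
print("mark h:",[np.round(((P:=atz(w,(319,220),z,s))-D)@np.c_[ex,ey,n],1) for z in(80,90,100)])
print(goal(s,D+n*120,0.5))
E
```

```text
top [519. 170. 107.] h 44.2 u,v 16.1 8.4
top [502. 159. 100.] h 45.2 u,v -2.7 -1.6
top [533. 176. 114.] h 44.7 u,v 31.8 14.3
disc [546. 151.  85.] h 13.1 u,v 30.0 -11.3
disc [518. 128.  73.] h 14.4 u,v -1.0 -33.9
disc [528. 196.  77.] h 12.8 u,v 12.9 34.5
face [543. 215.  73.] h 2.7 u,v 25.0 52.1
face [525. 106.  62.] h 2.2 u,v -0.1 -55.4
mark h: [array([-5.5, -0.5, 24.6]), array([ 1.6, -0.5, 32.4]), array([ 8.6, -0.5, 40.1])]
(array([-0.0748,  0.0058,  0.1811]), array([ 32.52,   7.64, 146.23]))
```

Depths agree with the geometry (disc 11, bar top about 42, grip about 32 mm above the face). I swing the wrist the long way round, away from its limit.

```bash
python3 -m pendant '[[1,-0.01,0,0,0,0,-10],[1,-0.02,0,0,0,0,-20],[1,-0.03,0,0,0,0,-30],[1,-0.04,0,0,0,0,-40],[1,-0.05,0,0,0,0,-50],[1,-0.06,0,0,0,0,-60],[1,-0.07,0,0,0,0,-70],[1,-0.075,0.006,0,0,0,-80],[1,-0.075,0.006,0,0,0,-90],[1,-0.075,0.006,0,0,0,-100],[1,-0.075,0.006,0,0,0,-110],[1,-0.075,0.006,0,0,0,-120]]'
python3 - <<'E'
from h import *
s=r.read_state(); ex,ey,n=axes(); print(np.round(s["qpos"],2)); print(goal(s,D+n*150,0.5))
E
```

```text
time: 23.02
position: [472.2, 159.6, 350.0]
tool_rot: [3.139, 0.001, 2.102]
contact_force: [-1.1, -0.6, 0.3]
grip_width: 1.001
[-1.29 -0.07  0.84  1.71  0.06  1.48  0.08]
(array([ 0.006 , -0.0109,  0.154 ]), array([ -7.86, -26.43, -88.87]))
```

```bash
python3 -m pendant '[[1,0.001,-0.001,0.02,-0.8,-2.6,-8.9],[1,0.001,-0.002,0.04,-1.6,-5.3,-17.8],[1,0.002,-0.003,0.06,-2.4,-7.9,-26.7],[1,0.002,-0.004,0.08,-3.1,-10.6,-35.6],[1,0.003,-0.005,0.1,-3.9,-13.2,-44.5],[1,0.004,-0.007,0.12,-4.7,-15.9,-53.4],[1,0.004,-0.008,0.14,-5.5,-18.5,-62.3],[1,0.005,-0.009,0.154,-6.3,-21.2,-71.2],[1,0.006,-0.011,0.154,-7.1,-23.8,-80],[1,0.006,-0.011,0.154,-7.9,-26.4,-88.9],[1,0.006,-0.011,0.154,-7.9,-26.4,-88.9],[1,0.006,-0.011,0.154,-7.9,-26.4,-88.9]]'
python3 - <<'E'
from h import *
s=r.read_state(); ex,ey,n=axes(); print(np.round(s["qpos"],2)); print(goal(s,D+n*150,0.5))
w=r.capture("wrist")
a,*_=rectify(w,s,D,PHI,75,2.66); b,*_=rectify(w,s,D+n*42,PHI,75,2.66)
for i in(a,b): cv2.circle(i,(199,199),int(60*2.66),(255,0,0),1); cv2.circle(i,(199,199),2,(255,0,0),-1)
cv2.imwrite("pics/r2.png",np.hstack([a,b])[:,:,::-1])
for k in("bezel_grip","bezel_zero","pointer_tip"): print(k,[(round(d["p"],2),np.round(d["xy"])) for d in r.mark_of(w,k)[:2]])
E
```

```text
time: 24.52
position: [460.3, 159.2, 196.3]
tool_rot: [-2.924, 0.38, -2.565]
contact_force: [0.3, -0.4, -0.1]
grip_width: 1.004
[-1.38 -0.36  0.68  2.27  0.64  0.89  1.07]
(array([0.0002, 0.0002, 0.0002]), array([ 0.05, -0.02, -0.21]))
bezel_grip [(0.6, array([310., 237.]))]
bezel_zero [(0.67, array([310., 289.]))]
pointer_tip [(0.41, array([229., 220.]))]
```

View pics/r2.png

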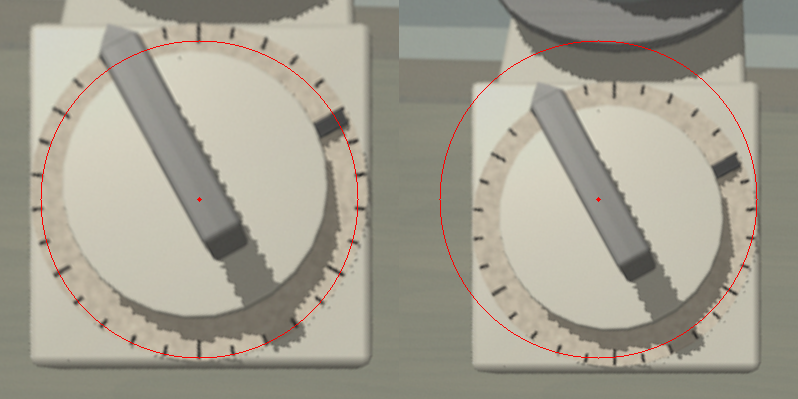

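Left picture: tick ring centre about (198,190), so the real axis is about 2.4 mm uphill and 2.5 mm higher than assumed. The needle tip at (341,118) is 63° clockwise, and the bar is 27.5° counterclockwise. Descend along the axis.

```bash
python3 -m pendant '[[0.6,-0.002,-0.001,0.03,0,0,1],[0.6,-0.002,-0.001,0.06,0,0,1],[0.6,-0.002,-0.001,0.085,0,0,1],[0.6,-0.002,-0.001,0.1,0,0,1],[0.6,-0.002,-0.001,0.107,0,0,1],[0.6,-0.002,-0.001,0.107,0,0,1]]'
python3 - <<'E'
from h import *
s=r.read_state(); ex,ey,n=axes(); print(np.round(s["qpos"],2)); print(goal(s,D+2.4*ex+n*43,0.48))
E
```

```text
time: 25.48
position: [507.5, 161.0, 99.7]
tool_rot: [-2.928, 0.383, -2.581]
contact_force: [-0.4, -0.3, 0.1]
grip_width: 0.6
[-1.46 -0.02  0.97  2.29  0.43  0.5   1.26]
(array([-0.0001,  0.    , -0.0003]), array([-0.07, -0.08,  0.1 ]))
```

```bash
python3 -m pendant '[[0.3,0,0,0,0,0,0],[0.1,0,0,0,0,0,0],[0.05,0,0,0,0,0,0],[0.05,0,0,0,0,0,0],[0.05,0,0,0,0,0,0],[0.05,0,0,0,0,0,0]]' 20
```

```text
time: 26.22
position: [507.7, 160.8, 100.2]
tool_rot: [-2.928, 0.383, -2.582]
contact_force: [-3.3, -3.6, 6.6]
grip_width: 0.16
```

```bash
python3 -m pendant '[[0.05,0,0,0,0,0,4],[0.05,0,0,0,0,0,10],[0.05,0,0,0,0,0,16],[0.05,0,0,0,0,0,22],[0.05,0,0,0,0,0,28],[0.05,0,0,0,0,0,34],[0.05,0,0,0,0,0,39],[0.05,0,0,0,0,0,43],[0.05,0,0,0,0,0,45],[0.05,0,0,0,0,0,45]]'
python3 - <<'E'
from h import *
s=r.read_state(); ex,ey,n=axes(); print(np.round(s["qpos"],2)); print(goal(s,D+2.4*ex+n*43,np.radians(-62.8)))
E
```

```text
time: 27.48
position: [507.8, 160.7, 100.3]
tool_rot: [3.004, 0.415, 2.846]
contact_force: [1.4, -1.6, -2.1]
grip_width: 0.16
[-1.44 -0.02  0.94  2.29  0.43  0.51  0.47]
(array([0.0004, 0.0003, 0.0002]), array([-8.000e-02,  2.000e-02,  4.536e+01]))
```

```bash
python3 -m pendant '[[0.05,0,0,0,0,0,4],[0.05,0,0,0,0,0,10],[0.05,0,0,0,0,0,16],[0.05,0,0,0,0,0,22],[0.05,0,0,0,0,0,28],[0.05,0,0,0,0,0,34],[0.05,0,0,0,0,0,39],[0.05,0,0,0,0,0,43],[0.05,0,0,0,0,0,45.4],[0.05,0,0,0,0,0,45.4],[0.05,0,0,0,0,0,45.4]]'
python3 -m pendant '[[0.3,0,0,0,0,0,0],[0.5,0,0,0,0,0,0],[0.6,0,0,0,0,0,0],[0.6,0,0,-0.02,0,0,0],[0.6,0,0,-0.05,0,0,0],[0.7,0,0,-0.08,0,0,0],[0.8,0,0,-0.1,0,0,0],[1,0,0,-0.107,0,0,0],[1,0,0,-0.107,0,0,0]]'
python3 - <<'E'
from h import *
s=r.read_state(); ex,ey,n=axes(); D2=D+2.4*ex+2.5*n
w=r.capture("wrist")
a,*_=rectify(w,s,D2,PHI,75,2.66); b,*_=rectify(w,s,D2+n*42,PHI,75,2.66)
for i in(a,b): cv2.circle(i,(199,199),int(60*2.66),(255,0,0),1); cv2.circle(i,(199,199),2,(255,0,0),-1)
cv2.imwrite("pics/r3.png",np.hstack([a,b])[:,:,::-1]); print(np.round(s["qpos"],2))
for c in(r.capture("top"),r.capture("scene")):
  for k,z in(("decanter",94),("stopper_knob",60),("dish",4),("pan_top",93)): print(k,[(round(d["p"],2),np.round(atz(c,d["xy"],z))) for d in r.mark_of(c,k)[:2]])
E
```

```text
time: 28.85
position: [507.7, 160.6, 100.3]
tool_rot: [2.75, 0.195, 2.045]
contact_force: [1.3, -0.5, -3.2]
grip_width: 0.16
time: 29.98
position: [462.7, 159.0, 197.1]
tool_rot: [2.75, 0.195, 2.045]
contact_force: [0.9, -0.1, 0.1]
grip_width: 0.999
[-1.36 -0.35  0.67  2.26  0.63  0.89 -0.51]
decanter [(0.98, array([664., 166.,  94.]))]
stopper_knob [(0.85, array([ 535., -131.,   60.])), (0.22, array([ 715., -108.,   60.]))]
dish [(0.93, array([ 296., -266.,    4.])), (0.66, array([ 529., -143.,    4.]))]
pan_top []
decanter [(0.71, array([672., 164.,  94.])), (0.36, array([ 582., -137.,   94.]))]
stopper_knob [(0.91, array([ 528., -132.,   60.]))]
dish [(0.83, array([ 531., -137.,    4.])), (0.81, array([ 307., -270.,    4.]))]
pan_top [(0.74, array([675., 169.,  93.]))]
```

View pics/r3.png

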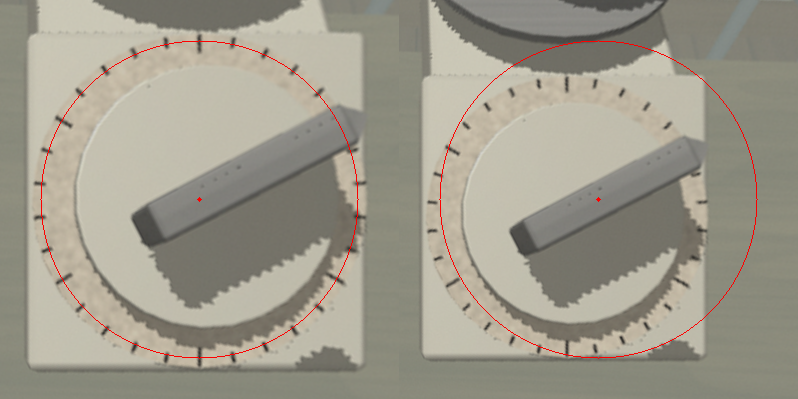

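Right picture: the bar edges give −63.5°, against the needle at −62.8° ± 1.5°; the bar hides the needle from here. I move the arm aside and check from the fixed cameras.

```bash
python3 - <<'E'
from h import *
s=r.read_state(); print(np.round(tool(s,np.array(s["position"])+[40,170,110]),3))
E
```

```text
[ 0.109  0.156 -0.08 ]
```

```bash
python3 -m pendant '[[1,0,0,-0.02,0,0,0],[1,0.02,0.03,-0.04,0,0,0],[1,0.04,0.06,-0.06,0,0,0],[1,0.06,0.09,-0.08,0,0,0],[1,0.085,0.125,-0.08,0,0,0],[1,0.109,0.156,-0.08,0,0,0],[1,0.109,0.156,-0.08,0,0,0],[1,0.109,0.156,-0.08,0,0,0]]'
python3 - <<'E'
from h import *
s=r.read_state(); ex,ey,n=axes(); D2=D+2.4*ex+2.5*n
a=r.capture("top"); b=r.capture("scene")
A,*_=rectify(a,s,D2,PHI,75,2.66); B,*_=rectify(b,s,D2,PHI,75,2.66)
C=cv2.resize(a["image"][100:290,140:480],(408,200)); E=cv2.resize(b["image"][180:400,180:480],(390,200))
v=np.vstack([np.hstack([A,B])[:399,:798],np.hstack([C,E])[:200,:798]]); cv2.imwrite("pics/f.png",v[:,:,::-1])
for c in(a,b):
  for k in("bezel_zero","pointer_tip","bezel_grip"): print(k,[(round(d["p"],2),np.round(d["xy"])) for d in r.mark_of(c,k)[:2]])
print(proj(a,D2+60*(np.cos(1.1)*ex-np.sin(1.1)*ey)),proj(b,D2+60*(np.cos(1.1)*ex-np.sin(1.1)*ey)))
print(s["contact_force"],s["position"])
E
```

```text
time: 31.52
position: [503.0, 328.5, 306.4]
tool_rot: [2.751, 0.196, 2.045]
contact_force: [-0.9, -0.6, 0.2]
grip_width: 0.998
bezel_zero [(0.78, array([251., 227.]))]
pointer_tip [(0.48, array([256., 225.]))]
bezel_grip [(0.67, array([223., 243.]))]
bezel_zero [(0.56, array([376., 226.]))]
pointer_tip [(0.63, array([260., 380.])), (0.42, array([271., 281.]))]
bezel_grip [(0.72, array([386., 208.])), (0.3, array([427., 244.]))]
[254.49170325 222.02255152] [371.84364948 234.27506729]
[-0.89851865 -0.6485283   0.1550858 ] [502.9624376  328.46535796 306.43530851]
```

View pics/f.png

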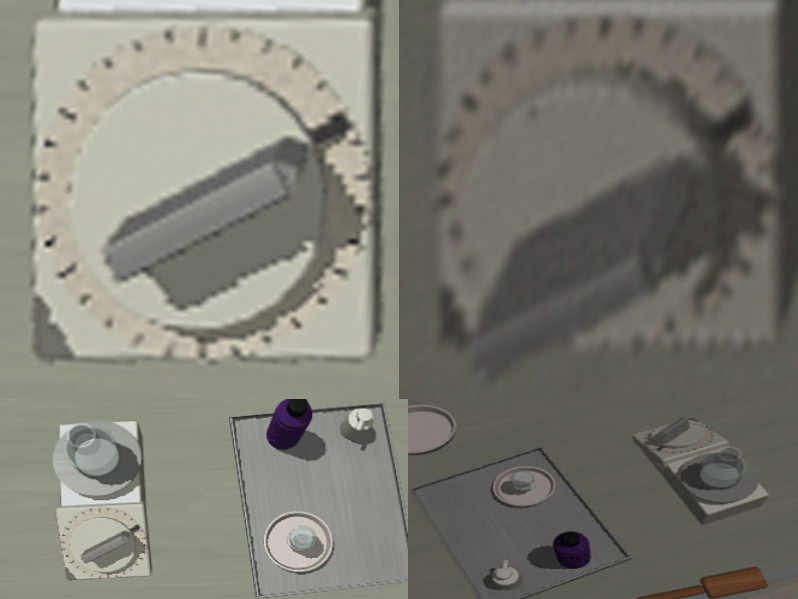

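The final check shows the bar nose at (305,140) pointing straight at the needle, (315,136)–(346,121), both about 63° clockwise. The stopper stands in the dish and the decanter on the pan. I hand the job in.

```bash
python3 -c "
from rig import r
print(r.finish_job())"
```

```text
the job is handed in; nothing more can be done
None
```

I finished all three steps and handed the job in at about 31.5 s of the 72 s allowed. It reports no verdict.

- **Stopper:** I lifted it straight out and set it on its plug in the smaller (tray) dish. It was standing there in the last pictures, with the knob about 5–10 mm from the dish's middle by the detectors.
- **Decanter:** I lowered it by its neck onto the pan and let go once the spring carried nearly all its weight. I released it at (667, 166) mm, against the pan centre measured at about (668, 167). It stood upright in the last pictures.
- **Bezel:** I turned it about 90° clockwise. The last checks put the bar at about 63.5° clockwise of uphill and the needle at about 63.3°, within roughly 1° where 6° is allowed.
- **Bystanders and arm:** The violet bottle and dispenser look unmoved in the pictures; I did not re-measure them. The arm ended clear of everything.

**Disagreements:** The wrist camera put the dial about 2–3 mm higher and further uphill than the given 60 mm height suggested. I corrected for this before gripping the bar. The detector's needle-tip marks in the last scene-camera picture were false hits, so I relied on the rectified images instead.

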